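# Dock the loaded battery carriage

## Task

Of the two battery test docks, use the one with the battery pack in its carriage: with the fingertips press its lock button fully down and, keeping it held down, slide the carriage all the way home against the contact block, then let the button come up so that the carriage is locked there. Do not grasp or lift anything; the pack stays in its cradle, and the empty dock and the other things on the bench are left alone.

Things in the scene. Friction and masses are not known exactly. Their poses are not given: they have to be found in the camera images.
- dock_a: battery test dock a (the loaded one), the blue pack lies in its carriage. Fixed: aluminium base 90 x 310 x 8 mm, two steel guide rods, grey contact block (90 x 50 mm, top 52 mm above bench, three brass probes) at its +y end, face at y = 104 mm. Origin: centre of underside, on the bench. y axis: along the slide to the contact block (towards the robot's left, within 0.2 rad). Two like docks lie side by side, in either order
- carriage_a (a joint): sliding carriage of dock a (80 x 138 mm): position along the dock's +y in m; 0 = far from the contact block, 0.100 = home against its end stop there. Starts somewhere from 0 to 0.04. Free, it slides with 1 to 2 N; with its button up it is locked on a toothed rack (10 mm pitch, up to 5 mm of play)
- button_a (a joint): lock button on the rear part of carriage a, travelling with it: 0 = up (locked), 0.006 = fully down (m, downwards). Sprung: about 4 N to start it, 6.5 N fully down; free of the rack from 4 mm down. Let go, it comes up by itself at the next rack notch and locks the carriage again; at the home end it comes up once the carriage is within 2 mm of its end stop
- button_a_top (a point): centre of the button's top face: flat grey paddle, 40 mm across the slide x 34 mm along it, three thin dark ribs, 56 mm above the bench when up, 50 when down, in a black tower. Before and behind it along the slide stand black cross fences, 60 mm wide, tops 62 mm above the bench, 44 mm clear between them, button midway: a fingertip on the button fits between and may push the front one
- nose_a (a point): middle of the carriage's front edge, 109 mm ahead of the button's centre along the slide; meets the contact block's face when home
- cradle_a (a point): centre of the floor of the carriage's cradle (67 x 74 mm inside, black side walls 14 mm high), 26 mm above the bench; 69 mm ahead of the button's centre
- dock_b: battery test dock b (the empty one), its cradle is empty. Fixed: aluminium base 90 x 310 x 8 mm, two steel guide rods, grey contact block (90 x 50 mm, top 52 mm above bench, three brass probes) at its +y end, face at y = 104 mm. Origin: centre of underside, on the bench. y axis: along the slide to the contact block (towards the robot's left, within 0.2 rad). Two like docks lie side by side, in either order
- carriage_b (a joint): sliding carriage of dock b (80 x 138 mm): position along the dock's +y in m; 0 = far from the contact block, 0.100 = home against its end stop there. Starts somewhere from 0 to 0.04. Free, it slides with 1 to 2 N; with its button up it is locked on a toothed rack (10 mm pitch, up to 5 mm of play)
- button_b (a joint): lock button on the rear part of carriage b, travelling with it: 0 = up (locked), 0.006 = fully down (m, downwards). Sprung: about 4 N to start it, 6.5 N fully down; free of the rack from 4 mm down. Let go, it comes up by itself at the next rack notch and locks the carriage again; at the home end it comes up once the carriage is within 2 mm of its end stop
- button_b_top (a point): centre of the button's top face: flat grey paddle, 40 mm across the slide x 34 mm along it, three thin dark ribs, 56 mm above the bench when up, 50 when down, in a black tower. Before and behind it along the slide stand black cross fences, 60 mm wide, tops 62 mm above the bench, 44 mm clear between them, button midway: a fingertip on the button fits between and may push the front one
- nose_b (a point): middle of the carriage's front edge, 109 mm ahead of the button's centre along the slide; meets the contact block's face when home
- cradle_b (a point): centre of the floor of the carriage's cradle (67 x 74 mm inside, black side walls 14 mm high), 26 mm above the bench; 69 mm ahead of the button's centre
- pack: battery pack of three blue round cells side by side, 60 x 68 x 20 mm, 0.16 kg, lying in the cradle of dock a, guided by its walls so that it could only be lifted straight up; it rides along. Origin: centre of its underside; z up
- cell_1: single blue cell, 18 mm x 65 mm, standing between the two docks (bystander; leave alone). Origin: centre of its underside
- cell_2: single blue cell, 18 x 65 mm, standing near the docks' rear ends (bystander; leave alone). Origin: centre of its underside
- flux_bottle: small bottle, 44 x 95 mm, standing (bystander; leave alone). Origin: centre of its underside
- solder_tin: flat round tin, 66 x 30 mm (bystander; leave alone). Origin: centre of its underside
- screwdriver: screwdriver lying beyond the docks (bystander; leave alone). Origin: on it, near the bench
- cell_box: open cardboard box, 100 x 130 x 50 mm (bystander; leave alone). Origin: centre of its underside
- multimeter: black handheld multimeter lying on its back, 145 x 85 x 40 mm (bystander; leave alone). Origin: centre of its underside

How it is judged:
On the way, in this order (a step that is already met when the one before it is completed fails the run):
1. the lock button of the loaded dock is pressed down (value of joint button_a above 0.0045 m and value of joint carriage_a below 0.09 m), for 0.1 s.
2. the carriage reaches its end stop with the button still down (value of joint carriage_a above 0.097 m and value of joint button_a above 0.003 m), for 0.1 s.
At the end, for the whole second after the job is handed in: The loaded carriage stands within 3 mm of its end stop, its button is up again (within 1.5 mm) so that it is locked, and the pack lies at rest in its cradle (within 10 mm of the cradle's centre, not raised over 6 mm or tilted over 0.15 rad) (value of joint carriage_a above 0.097 m and value of joint button_a below 0.0015 m and linear speed of pack below 0.02 m/s and horizontal distance between pack and cradle_a below 0.01 m and z of pack in the frame of cradle_a below 0.006 m and angle between pack's own z axis and vertical below 0.15 rad); the robot touches nothing.
It fails at once if the button is let up on the way, before the carriage is home (value of joint button_a below 0.003 m and value of joint carriage_a below 0.092 m and distance of cradle_a from where it was at the start of the episode above 0.01 m).
It fails at once if the pack is lifted or tipped out of its cradle (not (horizontal distance between pack and cradle_a below 0.01 m and z of pack in the frame of cradle_a below 0.006 m and angle between pack's own z axis and vertical below 0.15 rad)).
It fails at once if the empty dock is operated (button pressed over 2 mm or carriage moved over 4 mm) (value of joint button_b above 0.002 m or distance of cradle_b from where it was at the start of the episode above 0.004 m).
It fails at once if a bystander is moved more than 20 mm or lifted (distance of any of cell_1, cell_2, flux_bottle, solder_tin, screwdriver, cell_box, multimeter from where it was at the start of the episode above 0.02 m).
It also fails if it takes over 40 s, if anything falls off the work surface, if the arm or the gripper's body presses on something with over 40 N, if the wrist force passes 120 N, or if a joint passes its speed limit or range.

## Robot

A 6-joint arm with a two-finger parallel gripper is mounted at the origin on the work surface. World frame = base frame: x ahead of the robot, y to its left, z up, the work surface at z = 0. Lengths are in m, angles in rad, forces in N, time in s.
With the tool pointing down it reaches from about 0.2 to 0.875 m from the base axis. Payload 3.4 kg.
Tool frame: the origin (TCP) lies between the finger pads; the fingertips stand 22 mm ahead of it and the grasp point (between the pads) lies 3 mm ahead of it; z points along the fingers, y is the direction in which the jaws open and shut (so a half turn about z gives the same grasp; the last joint's range is limited). The gripper opens to 94 mm and grips with 3 to 60 N. Pads are 16 mm wide; open, the fingers measure 119 mm over their backs; the gripper's body (75 mm by 177 mm) begins 78 mm behind the grasp point.
Start: joints at [-1.444, 0.276, 1.505, -0, 1.361, -0.121], TCP at [0.141, -0.557, 0.227] pointing down, gripper open.
Joint ranges: [-2.89, 2.89], [-0.75, 2.08], [0.22, 2.7], [-1.18, 4.32], [0.11, 2.71], [-2.7, 2.7]. Speed limits (rad/s): [2.57, 2.57, 3.14, 3.14, 3.14, 3.14].

## Interface

Orientations are given as a unit quaternion [x, y, z, w].
In Python, from cell import status, snapshot, camera_model, arm gives the robot as it stands.
- The arm moves only by the tool servo_tool, never from a script. Its argument "increments" is text: rows parted by semicolons, each of 5 numbers parted by spaces: the shift along the tool's x, y, z in m, then the turn about the tool's z in degrees, then the closure, from 0 (fully open) to 1 (shut). In form: tx ty tz twist grip; .... A call has 1 to 20 rows; each row shifts and turns the pose as measured when the row begins, along the tool's axes as they then stand; what a row does not reach is not made up. A row lasts 1/10 s, in which the tool goes at most 50 mm and 8.59 degrees, less where a joint would pass 70% of its speed; a pose out of reach is approached as far as the arm can. A call is refused whole if a number of a shift passes 0.05 or a number of a turn 8.59, either way. A call with a gripper value outside its range is refused whole. The fingers move at their own pace and stop on an object; the grip force is fixed at half the most. Time passes only in rows, so rows that do not move let the fingers close. It gives the time, the measured TCP pose, the force and the opening at its end, in the units of the state.
- status.get_state(): the state, without advancing time (a new reading comes with each control period).
- snapshot(name): name is "scene" or "top" or "wrist"; returns the picture (384x512x3 uint8, red, green, blue); there is no depth.
- camera_model(name): a dict with "camera_matrix" (3x3 intrinsics, pixels), "R" (3x3) and "t" (3): a world point X has camera coordinates R X + t. Camera axes: x right, y down, z forward; pixel columns grow to the right and rows downward; lengths in m; the calibration is good to about 2 mm. A picture is of the moment at which its call begins: read the wrist's pose just before it. camera_model takes no time and is no camera call; for the wrist camera it gives the pose at the moment of the call.
- arm.hand_in(): hands the job in, once; it reports no verdict.
The state is a dict: "clock": time; "joint_positions": joint angles; "qvel": joint speeds; "effort": joint torques, N m; "eef_pos": TCP position; "tool_rot": TCP orientation; "wrist_force": force on the tool from outside, world axes, zero at the start; "ft_torque": the same for the moment, N m; "finger_gap": opening from 0.0 (shut) to 1.0 (fully open).
Only numpy, scipy, OpenCV 4.12 (cv2) and the standard library are available. Lean on these libraries where they do the work, as an engineer would, in place of code of your own. Each camera call takes 0.05 s, during which the arm holds its last target.

## Working session

There is one attempt and no reset: what is moved stays moved. The work goes in short steps, Python scripts to look and compute and a tool call to move; the robot and the scene stay as the last step left them, time stands still between calls to the robot, and variables do not carry over. Pictures are saved under pics/ and viewed, and the job is handed in when it is done.

Besides the shell and the picture viewer there is one more tool, called after "Call:" as name(argument=value, ...), one argument or row to a line, values as JSON. servo_tool: Moves the arm, as the interface text tells. Its arguments: {"type":"object","properties":{"increments":{"type":"string"}},"required":["increments"]}

```bash
mkdir -p pics; ls; python3 - <<'E'
from cell import status, snapshot, camera_model
import cv2
print(status.get_state())
for n in ("scene","top"):
    im=snapshot(n); cv2.imwrite(f"pics/{n}0.png",im[:,:,::-1]); m=camera_model(n); print(n,m)
E
```

```text
pics
{'clock': 0.0, 'joint_positions': array([-1.44397970e+00,  2.76590426e-01,  1.50609251e+00, -1.64882104e-05,
        1.36070518e+00, -1.20991859e-01]), 'qvel': array([-0.00120123, -0.00119229,  0.00100453, -0.00021629,  0.00190319,
       -0.00034851]), 'effort': array([ 1.46067072e-03, -4.04585695e+01, -2.37230802e+01,  7.04104174e-02,
        3.46292253e-02, -1.28326228e-04]), 'eef_pos': array([ 0.14096351, -0.55691917,  0.22662351]), 'tool_rot': array([ 9.92333072e-01,  1.23589114e-01, -1.06757818e-05, -8.97702720e-04]), 'wrist_force': array([ 0.16026952, -0.03976559, -0.5954732 ]), 'ft_torque': array([ 0.0414474 ,  0.01173548, -0.02965058]), 'finger_gap': 0.9989157838229018}
scene {'camera_matrix': array([[424.1077891 ,   0.        , 251.19188207],
       [  0.        , 424.1077891 , 187.50342796],
       [  0.        ,   0.        ,   1.        ]]), 'R': array([[ 0.00958158,  0.99968187,  0.02333152],
       [ 0.60480991,  0.01278716, -0.79626721],
       [-0.79631223,  0.02174063, -0.60449498]]), 't': array([-0.01500392, -0.29076783,  1.56656401])}
top {'camera_matrix': array([[477.79001376,   0.        , 255.42229343],
       [  0.        , 477.79001376, 185.96152304],
       [  0.        ,   0.        ,   1.        ]]), 'R': array([[-1.30575720e-02, -9.99914741e-01,  1.00461024e-04],
       [-9.77170344e-01,  1.27392530e-02, -2.12075058e-01],
       [ 2.12055697e-01, -2.86735288e-03, -9.77253375e-01]]), 't': array([0.02913608, 0.57770362, 1.38080335])}
```

View pics/top0.png

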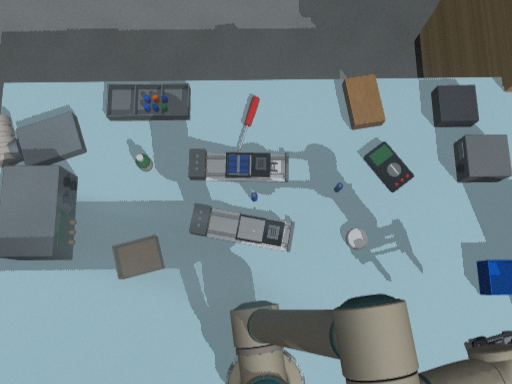

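View pics/scene0.png

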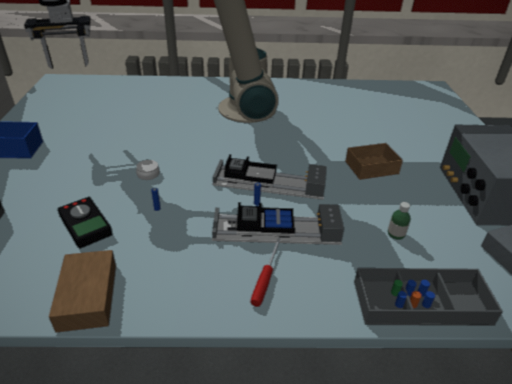

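The top view shows the loaded dock as the farther one, with the blue pack near (238,165) and the button near (262,165). Its contact block is on the left, near (198,165). The empty dock is nearer, around (240,228). Next I'll zoom in.

```bash
python3 - <<'E'
import cv2
a=cv2.imread("pics/top0.png")[140:260,180:310]; cv2.imwrite("pics/topz.png",cv2.resize(a,None,fx=6,fy=5.0,interpolation=cv2.INTER_CUBIC)[:600])
a=cv2.imread("pics/scene0.png")[145:250,205:350]; cv2.imwrite("pics/scenez.png",cv2.resize(a,None,fx=5,fy=5,interpolation=cv2.INTER_CUBIC))
E
```

```text
(no output)
```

View pics/topz.png

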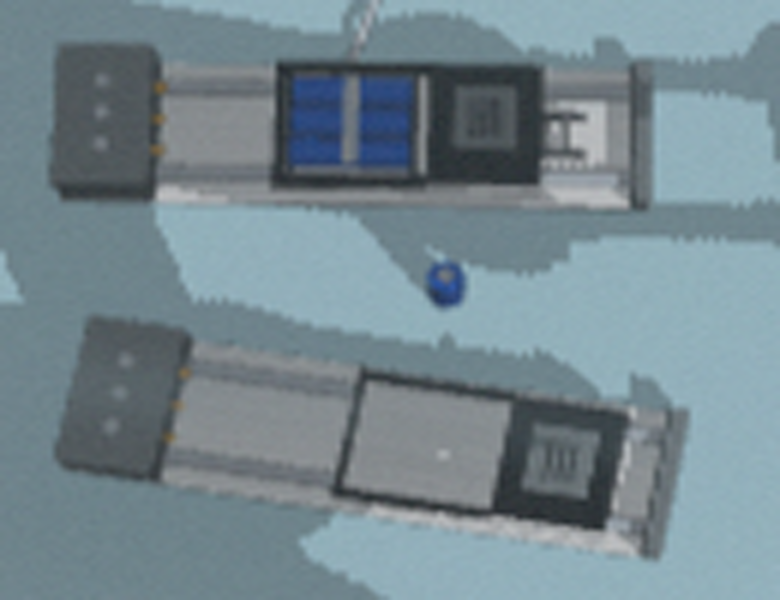

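View pics/scenez.png

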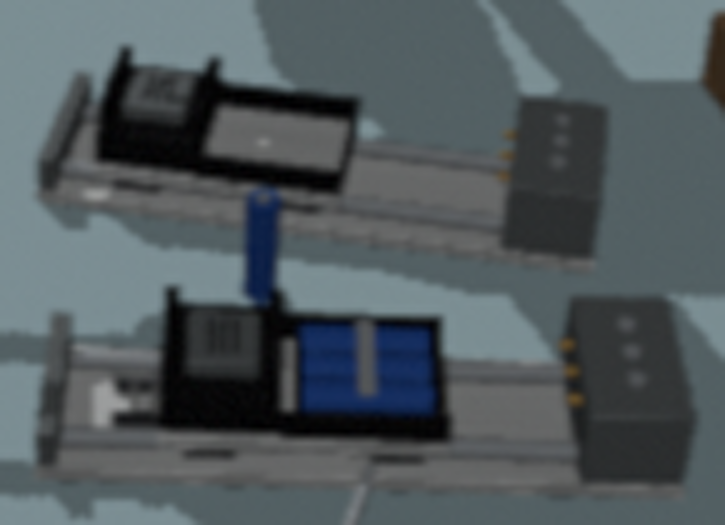

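```bash
cat > h.py <<'E'
import numpy as np, cv2
from cell import camera_model
def cast(n,uv,z,m=None):
    m=m or camera_model(n); K,R,t=m["camera_matrix"],m["R"],m["t"]
    uv=np.atleast_2d(uv).astype(float); d=np.c_[uv,np.ones(len(uv))]@np.linalg.inv(K).T@R
    c=-R.T@t; return c+d*((z-c[2])/d[:,2])[:,None]
E
python3 - <<'E'
from h import *
for n,roi in (("top",(230,272,145,180)),("scene",(230,305,195,235))):
    im=cv2.imread(f"pics/{n}0.png"); x0,x1,y0,y1=roi
    hsv=cv2.cvtColor(im,cv2.COLOR_BGR2HSV)
    sub=hsv[y0:y1,x0:x1]
    blue=((sub[...,0]>105)&(sub[...,0]<130)&(sub[...,1]>120)).astype(np.uint8)
    grey=((sub[...,2]>45)&(sub[...,2]<135)&(sub[...,1]<90)).astype(np.uint8)
    for name,mk,z in (("blue",blue,.046),("grey",grey,.056)):
        k,l,s,c=cv2.connectedComponentsWithStats(mk,connectivity=4)
        for i in range(1,k):
            if s[i,4]>25: print(n,name,s[i]+[x0,y0,0,0,0],(c[i]+[x0,y0]).round(1),cast(n,c[i]+[x0,y0],z).round(4)[0])
# axis, from zoomed pixel positions in top (block/rear plate corners)
f=lambda p:np.array([180+(p[0]+.5)/6-.5,140+(p[1]+.5)/5-.5])
for nm,p,z in (("carr FL top wall",(280,62),.04),("carr rear far",(543,66),.05),("carr rear near",(541,184),.05),("block face far",(160,48),.052),("block face near",(157,186),.052),("block back far",(57,45),.052),("block back near",(54,186),.052),("button c",(485,117),.056),("button corner",(456,85),.056),("",(517,87),.056),("",(515,150),.056),("",(455,149),.056),("cell1 top",(446,272),.065),("base far R",(650,205),.0)):
    print(nm,cast("top",f(p),z).round(4)[0])
g=lambda p:np.array([205+(p[0]+.5)/5-.5,145+(p[1]+.5)/5-.5])
for nm,p,z in (("scene button c",(224,342),.056),("block face near",(572,298),.052),("block face far",(583,412),.052),("block back far",(693,412),.052)):
    print(nm,cast("scene",g(p),z).round(4)[0])
E
```

```text
top blue [230 156   7  17 118] [233. 164.] [0.6518 0.0899 0.046 ]
top blue [240 156   9  17 139] [243.6 163.9] [0.6517 0.0571 0.046 ]
top grey [230 148  42  32 829] [253.9 165.2] [0.6445 0.0255 0.056 ]
scene blue [254 195   6  12  59] [256.9 200.1] [0.5932 0.0226 0.046 ]
scene blue [263 209  30  20 470] [278.1 218.8] [0.6633 0.0718 0.046 ]
scene grey [230 195  26  33 315] [241.6 213. ] [ 0.6552 -0.0155  0.056 ]
scene grey [230 195  75  40 772] [280.3 216.2] [0.6653 0.0762 0.056 ]
scene grey [261 213   4  14  52] [262.4 219.3] [0.6772 0.0335 0.056 ]
carr FL top wall [0.6922 0.111  0.04  ]
carr rear far [ 0.6849 -0.0251  0.05  ]
carr rear near [ 0.61   -0.0226  0.05  ]
block face far [0.6985 0.1721 0.052 ]
block face near [0.6108 0.1729 0.052 ]
block back far [0.7011 0.2252 0.052 ]
block back near [0.6115 0.2253 0.052 ]
button c [0.6511 0.0053 0.056 ]
button corner [0.6717 0.0199 0.056 ]
 [ 0.67   -0.0113  0.056 ]
 [ 0.6301 -0.0096  0.056 ]
 [0.6311 0.0209 0.056 ]
cell1 top [0.5527 0.0264 0.065 ]
base far R [ 0.6075 -0.0815  0.    ]
scene button c [0.6549 0.0032 0.056 ]
block face near [0.6139 0.1759 0.052 ]
block face far [0.6971 0.1695 0.052 ]
block back far [0.6963 0.221  0.052 ]
```

Call:
servo_tool(
  increments="0 0 0 -8.3 1;0 0 0 -8.3 1;0 0 0 -8.3 1;0 0 0 -8.3 1;0 0 0 -8.3 1;0 0 0 -8.3 1;0 0 0 -8.3 1;0 0 0 -8.3 1;0 0 0 -8.3 1",
)

```text
clock: 1.0
eef_pos: [0.1406, -0.5539, 0.2218]
tool_rot: [0.698, 0.716, 0.004, -0.005]
wrist_force: [0.5, -0.5, -0.5]
finger_gap: 0.27
```

Call:
servo_tool(
  increments="0.034 0.03 0 0 1;0.034 0.03 0 0 1;0.034 0.03 0 0 1;0.034 0.03 0 0 1;0.034 0.03 0 0 1;0.034 0.03 0 0 1;0.034 0.03 0 0 1;0.034 0.03 0 0 1;0.034 0.03 0 0 1;0.034 0.03 0 0 1;0.034 0.03 0 0 1;0.034 0.03 0 0 1",
)

```text
clock: 2.2
eef_pos: [0.4972, -0.1246, 0.2214]
tool_rot: [0.701, 0.713, 0.004, -0.007]
wrist_force: [0.3, -1.3, -0.5]
finger_gap: 0.006
```

Call:
servo_tool(
  increments="0.026 0.032 0 0.5 1;0.026 0.032 0 0.5 1;0.026 0.032 0 0.5 1;0.024 0.03 0 0.5 1;0.022 0.026 0 0 1;0 0 0 0 1;0 0 0 0 1",
)

```text
clock: 2.9
eef_pos: [0.6554, 0.0125, 0.2178]
tool_rot: [0.711, 0.704, 0.002, -0.01]
wrist_force: [0.2, -0.6, -0.5]
finger_gap: 0.008
```

```bash
python3 - <<'E'
from cell import status, snapshot, camera_model
import cv2,pickle
s=status.get_state(); print(s["eef_pos"],s["tool_rot"])
m=camera_model("wrist"); pickle.dump(m,open("w1.pkl","wb")); im=snapshot("wrist"); cv2.imwrite("pics/w1.png",im[:,:,::-1]); print(m)
E
```

```text
[0.6553608  0.01247639 0.2178116 ] [ 0.71056383  0.70356499  0.00199606 -0.00955856]
{'camera_matrix': array([[269.83063075,   0.        , 252.42233767],
       [  0.        , 269.83063075, 192.81895109],
       [  0.        ,   0.        ,   1.        ]]), 'R': array([[ 0.99988069, -0.01065122, -0.01118771],
       [-0.00729967, -0.96409251,  0.26546627],
       [-0.01361353, -0.26535292, -0.96405524]]), 't': array([-0.65349469, -0.00580515,  0.39615663])}
```

View pics/w1.png

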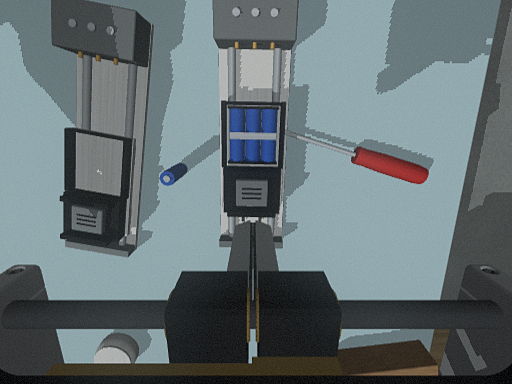

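The wrist view shows the loaded dock's button at about (252,190), the pack at (253,135) and the block face edge at y≈42. The fingertips are near (252,225).

```bash
python3 - <<'E'
from h import *; import pickle
m=pickle.load(open("w1.pkl","rb")); im=cv2.imread("pics/w1.png")
hsv=cv2.cvtColor(im,cv2.COLOR_BGR2HSV)
x0,x1,y0,y1=226,278,168,214
sub=im[y0:y1,x0:x1].max(2); mk=cv2.morphologyEx((sub>50).astype(np.uint8),cv2.MORPH_CLOSE,np.ones((3,3)))
k,l,s,c=cv2.connectedComponentsWithStats(mk)
for i in range(1,k):
    if s[i,4]>60:
        a=s[i,:4]+[x0,y0,0,0]; print(a,(c[i]+[x0,y0]).round(1)); q=[(a[0]-.5,a[1]-.5),(a[0]+a[2]-.5,a[1]+a[3]-.5),c[i]+[x0,y0]]; print(cast("wrist",q,.056,m).round(4))
b=((hsv[...,0]>105)&(hsv[...,0]<130)&(hsv[...,1]>120))[100:168,222:284]; ys,xs=np.nonzero(b); print("pack",cast("wrist",[(xs.mean()+222,ys.mean()+100)],.042,m))
cv2.imwrite("pics/w1z.png",cv2.resize(im[0:250,190:320],None,fx=3,fy=2.4*1,interpolation=cv2.INTER_CUBIC))
E
```

```text
[226 168  42  46] [246.3 192.4]
[[ 0.6222  0.0362  0.056 ]
 [ 0.6729 -0.0226  0.056 ]
 [ 0.6467  0.0051  0.056 ]]
pack [[0.65512382 0.07374138 0.042     ]]
```

View pics/w1z.png

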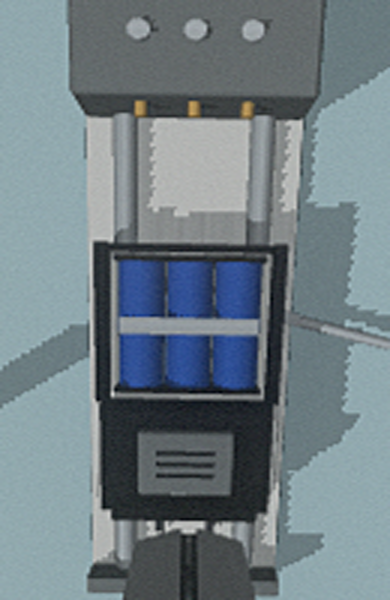

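```bash
python3 - <<'E'
from h import *; import pickle
m=pickle.load(open("w1.pkl","rb"))
f=lambda p:(190+(p[0]+.5)/3-.5,(p[1]+.5)/2.4-.5)
for n,z,P in (("button",.056,[(138,433),(233,432),(231,495),(140,495),(185.5,464)]),("face",.052,[(72,95),(320,95)]),("nose",.04,[(95,243),(287,243)]),("rods bottom",.015,[(124,120),(262,120)]),("pack",.046,[(118,260),(264,260),(264,388),(118,388)])):
    q=cast("wrist",[f(p) for p in P],z,m); print(n,q[:,:2].round(4).tolist(),q[:,:2].mean(0).round(4))
E
```

```text
button [[0.634, 0.0206], [0.6725, 0.0208], [0.6718, -0.0127], [0.634, -0.0124], [0.6531, 0.0042]] [0.6531 0.0041]
face [[0.6142, 0.1754], [0.7032, 0.1742]] [0.6587 0.1748]
nose [[0.6184, 0.113], [0.6941, 0.1122]] [0.6562 0.1126]
rods bottom [[0.6296, 0.1733], [0.6853, 0.1726]] [0.6575 0.1729]
pack [[0.6278, 0.1047], [0.6847, 0.1041], [0.6855, 0.0415], [0.6257, 0.0421]] [0.6559 0.0731]
```

Call:
servo_tool(
  increments="-0.004 -0.001 0.03 0 1;-0.004 0 0.03 0 1;0 0 0.03 0 1;0 0 0.02 0 1;0 0 0 0 1;0 0 0 0 1",
)

```text
clock: 3.55
eef_pos: [0.6478, -0.0005, 0.1075]
tool_rot: [0.713, 0.701, 0.002, -0.009]
wrist_force: [0.1, 0.3, -0.1]
finger_gap: 0.006
```

```bash
python3 - <<'E'
from cell import status, snapshot
import cv2
s=status.get_state(); print(s["eef_pos"],s["tool_rot"],s["wrist_force"])
cv2.imwrite("pics/w2.png",snapshot("wrist")[:,:,::-1])
a=snapshot("scene")[145:250,205:350,::-1]; cv2.imwrite("pics/s2.png",cv2.resize(a,None,fx=5,fy=5,interpolation=cv2.INTER_CUBIC))
E
```

```text
[ 6.47839548e-01 -5.49079509e-04  1.07461477e-01] [ 0.71322079  0.70088476  0.00171666 -0.0085854 ] [ 0.0706365   0.29524411 -0.12126145]
```

View pics/w2.png

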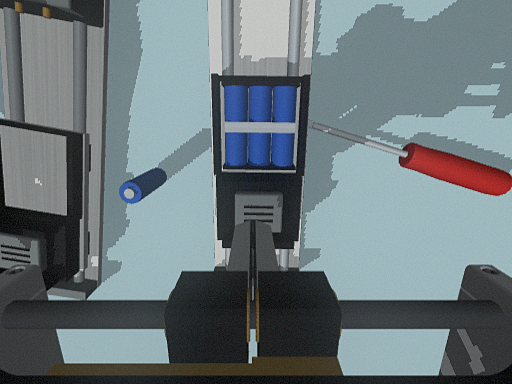

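View pics/s2.png

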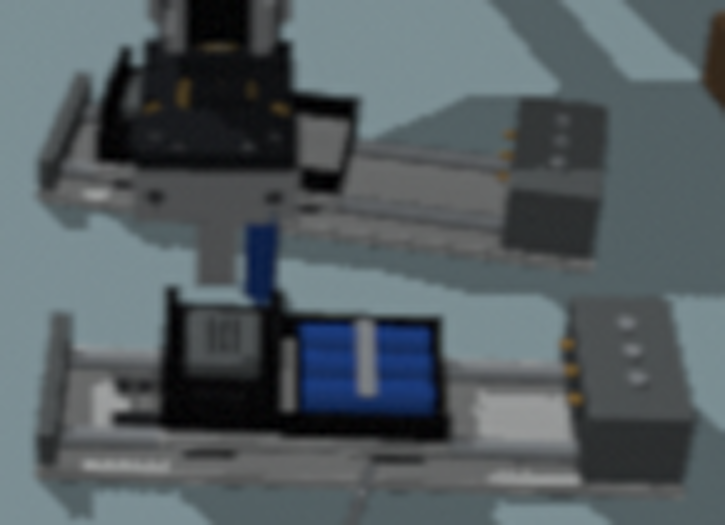

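The fingers are above and just behind the button, with the fingertips about 30 mm above it. I'll align first, then descend.

Call:
servo_tool(
  increments="0.006 0.006 0 0 1;0 0 0 0 1;0 0 0.01 0 1;0 0 0.008 0 1;0 0 0 0 1",
)

```text
clock: 4.15
eef_pos: [0.6577, 0.0063, 0.0932]
tool_rot: [0.713, 0.701, 0.005, -0.005]
wrist_force: [0.4, -0.1, 0.2]
finger_gap: 0.005
```

Call:
servo_tool(
  increments="0 -0.004 0.004 0 1;0 0 0.004 0 1;0 0 0.004 0 1;0 0 0 0 1",
)

```text
clock: 4.55
eef_pos: [0.6525, 0.0067, 0.0792]
tool_rot: [0.713, 0.701, 0.004, -0.006]
wrist_force: [0.0, 0.2, -1.3]
finger_gap: 0.008
```

Call:
servo_tool(
  increments="0 0 0.003 0 1;0 0 0.003 0 1;0 0 0.003 0 1",
)

```text
clock: 4.85
eef_pos: [0.653, 0.0066, 0.0721]
tool_rot: [0.713, 0.701, 0.005, -0.005]
wrist_force: [-3.2, -0.7, 19.3]
finger_gap: 0.006
```

Call:
servo_tool(
  increments="0 0 0.002 0 1;0 0 0.002 0 1;0.003 0 0.002 0 1;0.005 0 0.002 0 1;0.006 0 0.002 0 1",
)

```text
clock: 5.35
eef_pos: [0.6532, 0.0184, 0.0722]
tool_rot: [0.713, 0.701, 0.005, -0.002]
wrist_force: [-3.6, -1.4, 9.9]
finger_gap: 0.006
```

Call:
servo_tool(
  increments="0.006 0 0.003 0 1;0.006 0 0.003 0 1;0.006 0 0.003 0 1;0.006 0 0.003 0 1",
)

```text
clock: 5.75
eef_pos: [0.6538, 0.0406, 0.0721]
tool_rot: [0.712, 0.702, 0.005, 0.002]
wrist_force: [-4.2, -1.5, 14.8]
finger_gap: 0.006
```

```bash
python3 - <<'E'
from cell import status, snapshot
import cv2
s=status.get_state(); print(s["eef_pos"],s["tool_rot"],s["wrist_force"])
cv2.imwrite("pics/w3.png",snapshot("wrist")[:,:,::-1])
E
```

```text
[0.65376907 0.04063116 0.0720982 ] [0.71237201 0.70178358 0.00467779 0.00201084] [-4.18403727 -1.48150894 14.80765628]
```

View pics/w3.png

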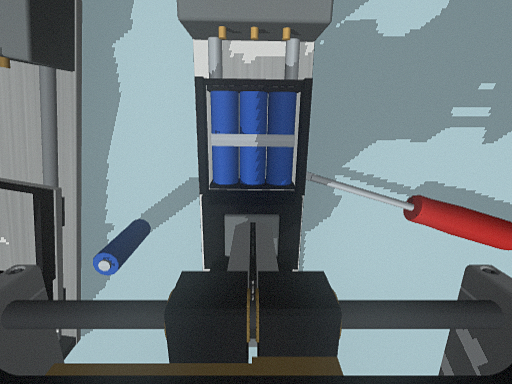

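The carriage is riding with the fingers: the gap to the block has shrunk and the button is held down.

Call:
servo_tool(
  increments="0.006 0 0.003 0 1;0.006 0 0.003 0 1;0.006 0 0.003 0 1;0.006 0 0.003 0 1;0.005 0 0.003 0 1",
)

```text
clock: 6.3
eef_pos: [0.6544, 0.0689, 0.0721]
tool_rot: [0.712, 0.702, 0.006, 0.006]
wrist_force: [-5.4, -1.3, 14.9]
finger_gap: 0.005
```

Call:
servo_tool(
  increments="0.004 0 0.003 0 1;0.004 0 0.003 0 1",
)

```text
clock: 6.5
eef_pos: [0.6549, 0.0705, 0.0721]
tool_rot: [0.71, 0.704, 0.002, 0.012]
wrist_force: [-5.0, -8.0, 14.6]
finger_gap: 0.004
```

```bash
python3 - <<'E'
from cell import status, snapshot
import cv2
s=status.get_state(); print(s["eef_pos"],s["tool_rot"],s["wrist_force"])
cv2.imwrite("pics/w4.png",snapshot("wrist")[:,:,::-1])
E
```

```text
[0.65490925 0.07049793 0.07212227] [0.71023943 0.70385104 0.00217627 0.01220321] [-4.9953207  -8.02065939 14.59552398]
```

View pics/w4.png

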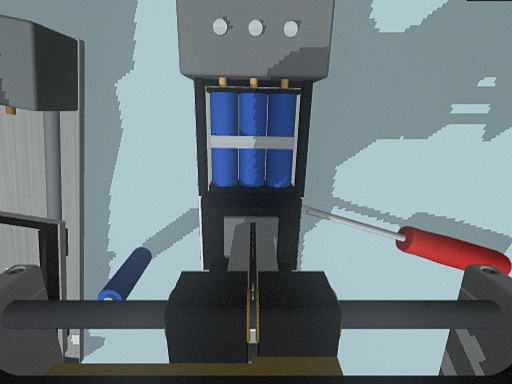

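The nose now meets the block and Fy has risen to −8 N, so the carriage is at its end stop. I'll hold briefly, then lift.

Call:
servo_tool(
  increments="0.002 0 0.003 0 1;0.002 0 0.003 0 1;0.002 0 0.003 0 1;0.002 0 -0.002 0 1;0.001 0 -0.004 0 1;0 0 -0.006 0 1;0 0 -0.01 0 1;0 0 -0.02 0 1",
)

```text
clock: 7.35
eef_pos: [0.6526, 0.0735, 0.115]
tool_rot: [0.709, 0.705, -0.002, 0.017]
wrist_force: [-0.4, 1.4, 0.2]
finger_gap: 0.002
```

Call:
servo_tool(
  increments="0 0 -0.04 0 1;0 0 -0.04 0 1;-0.03 0 0 0 1;-0.03 0 0 0 1;0 0 0 0 1;0 0 0 0 1",
)

```text
clock: 7.95
eef_pos: [0.6527, 0.0172, 0.2043]
tool_rot: [0.708, 0.705, 0.002, 0.018]
wrist_force: [0.1, 0.6, 0.0]
finger_gap: -0.0
```

```bash
python3 - <<'E'
from cell import status, snapshot,camera_model
import cv2,pickle
s=status.get_state(); print(s["eef_pos"],s["tool_rot"],s["wrist_force"])
pickle.dump(camera_model("wrist"),open("w5.pkl","wb"))
im=snapshot("wrist")[:,:,::-1]; cv2.imwrite("pics/w5.png",im); cv2.imwrite("pics/w5z.png",cv2.resize(im[0:250,190:320],None,fx=3,fy=2.4,interpolation=cv2.INTER_CUBIC))
a=snapshot("scene")[:,:,::-1]; cv2.imwrite("pics/s5.png",cv2.resize(a[145:250,205:350],None,fx=5,fy=5,interpolation=cv2.INTER_CUBIC))
E
```

```text
[0.65270622 0.01718152 0.20431095] [0.70849754 0.7054759  0.00155461 0.01823655] [0.07405526 0.59633396 0.04898522]
```

View pics/w5z.png

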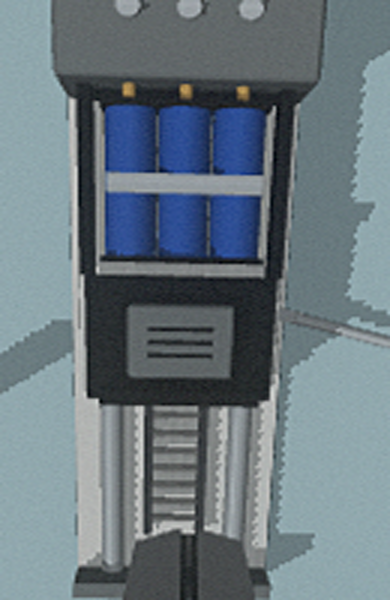

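View pics/s5.png

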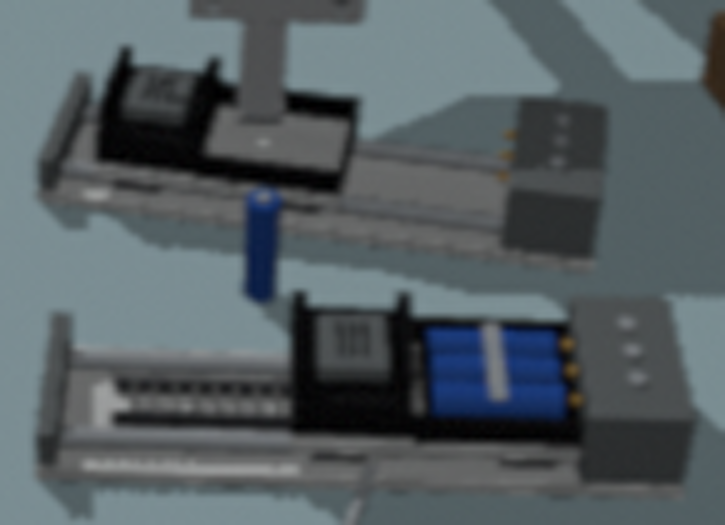

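```bash
python3 - <<'E'
from h import *; import pickle
m=pickle.load(open("w5.pkl","rb"))
f=lambda p:(190+(p[0]+.5)/3-.5,(p[1]+.5)/2.4-.5)
P=[f(p) for p in [(128,305),(234,305),(232,379),(128,379)]]
for z in (.050,.056):
    q=cast("wrist",P,z,m)[:,:2]; print(z,q.mean(0).round(4),"w",np.linalg.norm(q[1]-q[0]).round(4),"l",np.linalg.norm(q[3]-q[0]).round(4))
g=lambda p:(205+(p[0]+.5)/5-.5,145+(p[1]+.5)/5-.5)
for z in (.05,.056): print("scene",z,cast("scene",[g((352,346))],z).round(4), "before",cast("scene",[g((224,342))],z).round(4))
print("face",cast("wrist",[f((55,80)),f((322,80))],.052,m).round(4))
E
```

```text
0.05 [0.655  0.0649] w 0.0394 l 0.0346
0.056 [0.6549 0.0657] w 0.0387 l 0.0339
scene 0.05 [[0.6498 0.0649 0.05  ]] before [[0.6479 0.0033 0.05  ]]
scene 0.056 [[0.6568 0.0642 0.056 ]] before [[0.6549 0.0032 0.056 ]]
face [[0.6139 0.1741 0.052 ]
 [0.7034 0.1743 0.052 ]]
```

The button's centre is at y≈0.065, which matches face − 109 mm. The two views agree at a height of 56 mm, not 50 mm, so the button is up. The pack is in its cradle and the robot is clear.

```bash
python3 -c "
from cell import arm
print(arm.hand_in())"
```

```text
the job is handed in; nothing more can be done
None
```

I pressed the loaded dock's lock button fully down with the closed fingertips (10–19 N, tip height 50 mm). With it held down, I slid the carriage about 61 mm until it met its end stop. There the push force rose to 8 N and the nose met the contact block in the image. I then lifted off, moved the arm clear and handed in at about 8 s.

**Last checks:**
- **Carriage home:** the button's centre is at y ≈ 0.065 m, which is the block face minus 109 mm.
- **Button up:** the two camera views agree to about 2 mm at a height of 56 mm, and are about 5 mm apart at 50 mm.
- **Pack and surroundings:** the pack lies in its cradle. The empty dock, the cell between the docks and the screwdriver look untouched. I did not re-measure the other bystanders, but the arm stayed well above them.
- **Robot clear:** the wrist force was back near zero.

No check failed or disagreed.

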